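# Hold the detergent bin open for a refill

## Robot

A 7-joint arm with a two-finger parallel gripper is mounted at the origin on the work surface. World frame = base frame: x ahead of the robot, y to its left, z up, the work surface at z = 0. Lengths are in m, angles in rad, forces in N, time in s.
With the tool pointing down it reaches from about 0.425 to 0.875 m from the base axis. Payload 4.7 kg.
Tool frame: the origin (TCP) lies at the very end of the fingers, on their centre line; the grasp point (between the pads) lies 19 mm behind it; z points along the fingers, y is the line along which they close (so a half turn about z gives the same grasp; the last joint's range is limited). The gripper opens to 85 mm and grips with 20 to 120 N. Pads are 22 mm wide; open, the fingers measure 114 mm over their backs; the gripper's body (76 mm by 85 mm) begins 54 mm behind the grasp point. The pads swing forward as they close: fully open they stand 13 mm farther back than shut.
Start: joints at [1.195, 0.321, -0.07, 1.45, 0.023, 1.371, -0.057], TCP at [0.247, -0.601, 0.231] pointing down, gripper open.
Joint ranges: [-2.86, 2.86], [-0.3, 2.09], [-1.38, 1.24], [0.06, 2.45], [-1.56, 4.7], [0.09, 2.05], [-2.69, 2.69]. Speed limits (rad/s): [2.57, 2.57, 3.14, 3.14, 3.14, 3.14, 3.14].

## Interface

Orientations are given as [roll, pitch, yaw] about the fixed x, y, z axes, in that order (R = Rz(yaw) Ry(pitch) Rx(roll)).
In Python, from rig import manip gives the robot as it stands. The module is installed in compiled form; this text tells all that it offers.
- The arm moves only by the tool move_arm, never from a script. Its argument "deltas" is a list of rows, each an object of numbers: "dx", "dy", "dz": the shift along the tool's x, y, z in m; "rx", "ry", "rz": the turn, a rotation vector about the tool's x, y, z in degrees; "grip": the opening, from -1 (shut) to 1 (fully open), so that 0 is half open. In form: [{"dx": .., "dy": .., "dz": .., "rx": .., "ry": .., "rz": .., "grip": ..}, ...]. A call has 1 to 20 rows; each row is the pose to reach, as a shift and turn from the pose commanded when the call began, along the tool's axes at that moment; what a row does not reach only later rows make up. A row lasts 1/8 s, in which the tool goes at most 62.5 mm and 10.7 degrees, less where a joint would pass 70% of its speed; a pose out of reach is approached as far as the arm can. A call with a gripper value outside its range is refused whole. The fingers move at their own pace and stop on an object; "newtons" is the grip in N (left out, the last holds). Time passes only in rows, so rows that repeat a pose let the fingers close. It gives the time, the measured TCP pose, the force, the opening and the grip force at its end, in the units of the state.
- manip.state(): the state, without advancing time (a new reading comes with each control period).
- manip.camera(name): name is "side" or "top" or "wrist"; returns (picture, depth): 480x640x3 uint8, red, green, blue; 480x640 float32, m along the optical axis (not along the pixel's ray), 0 where there is no reading.
- manip.camera_params(name): a dict with "camera_matrix" (3x3 intrinsics, pixels), "dist_coeffs" ([k1, k2, p1, p2, k3] as OpenCV has them; the pictures are not rectified), "xyz" and "orientation" of the camera in the world. Camera axes: x right, y down, z forward; pixel columns grow to the right and rows downward; lengths in m; the calibration is good to about 2 mm. A picture is of the moment at which its call begins: read the wrist's pose just before it. camera_params takes no time and is no camera call; for the wrist camera it gives the pose at the moment of the call.
- manip.finish_job(): hands the job in; it is judged then, once.
The state is a dict: "clock": time; "qpos": joint angles; "joint_velocities": joint speeds; "joint_efforts": joint torques, N m; "eef_pos": TCP position; "orientation": TCP orientation; "wrist_force": force on the tool from outside, world axes, zero at the start; "moment": the same for the moment, N m; "opening": finger opening in m; "finger_force": force on a finger pad.
Only numpy, scipy, OpenCV 4.12 (cv2) and the standard library are available. Lean on these libraries where they do the work, as an engineer would, in place of code of your own. Each camera call takes 0.05 s, during which the arm holds its last target. There are 200 camera calls.

## Task

My colleague on the far side of the counter is about to top up the detergent-tablet bin. Take the thin dosing cup off the bin's lid with a light grip (it cracks if squeezed hard) and stand it upright on the round drip tray; then lift the lid (its bar handle is on the far side) and hold it open at 60 degrees, never letting it fall. Finish while still holding the lid there, as it drops shut if you let go, and leave the other things on the counter where they are.

Things in the scene. Friction and masses are not known exactly. Their poses are not given: they have to be found in the camera images.
- bin: the detergent-tablet bin: a white sheet-steel box, 180 (x) by 280 (y) mm, rim 113 mm above the counter, fixed to the counter. Origin: centre of its underside. Its x axis points from the hinge (near the robot) to the handle side (away from the robot), y runs along the hinge, z up.
- bin_hinge (a point): middle of the hinge line along the bin's back edge: 94 mm behind the bin's centre (bin -x), 116 mm above the counter. The hinge line is parallel to the bin's y axis.
- lid_bar (a point): middle of the bar handle on the lid's front edge: round steel bar, 10 mm thick, 124 mm long, parallel to the hinge, on two stand-offs at its ends. Lid shut: 226 mm ahead of the hinge line (bin +x), 8 mm below it, 108 mm above the counter; it turns with the lid. Between the bar and the lid's front skirt is a gap of 31 mm, open from above.
- lid (a joint): opening angle of the lid, rad: 0 shut, 60 degrees = 1.047, stop at 1.75. Stainless sheet lid, 188 by 292 mm, 18 mm skirt, about 0.45 kg, top face 118 mm above the counter when shut. The hinge runs freely: let go below about 90 degrees, the lid falls shut. Lifting it by the bar takes 2 to 3 N.
- cup: the dosing cup: thin-walled white plastic, open top, 70 mm tall, 46 mm wide at the foot and 52 mm at the rim, about 45 g, standing upright on the lid at the start. Origin: centre of its underside; z points up through its mouth. It takes a squeeze of about 30 N from each finger; it cracks at 45 N.
- tray: the round drip tray, stainless, 128 mm wide over its rim, 10 mm high, floor 3 mm above the counter and 108 mm wide inside; fixed to the counter to the left or right of the bin. Origin: centre of its underside.
- peg_basket: bystander: grey plastic basket of clothes pegs, 115 by 105 by 55 mm, on the other side of the bin from the tray. Origin: centre of its underside, as for all the bystanders.
- spray: bystander: trigger spray bottle, 72 mm wide, 216 mm tall.
- softener: bystander: white bottle, 72 mm wide, 190 mm tall.
- jar: bystander: clear jar with a steel cap, 80 mm wide, 100 mm tall.
- mug: bystander: white mug, 80 mm wide, 90 mm tall.
- brush: bystander: wooden scrubbing brush, 150 by 50 by 38 mm, lying between the robot and the bin.
- soap_box: bystander: small cardboard box, 100 by 62 by 34 mm, lying between the robot and the bin.
Mind the look-alikes: they are no part of the job. Several things have the shape of the cup; the one meant has the colours described above.

How it is judged:
By the outcome, as a careful person would: the job done as asked, in the order asked, and still so for the second after the job is handed in, while the arm keeps its last pose, push and grip.
It also fails if it takes over 64 s, if anything falls off the work surface, if the arm or the gripper's body presses on something with over 40 N, if the wrist force passes 120 N, or if a joint passes its speed limit or range.

## Working session

There is one attempt and no reset: what is moved stays moved. The work goes in short steps, Python scripts to look and compute and a tool call to move; the robot and the scene stay as the last step left them, time stands still between calls to the robot, and variables do not carry over. Pictures are saved under pics/ and viewed, at most 10 in all, crops included, and the job is handed in when it is done.

Besides the shell and the picture viewer there is one more tool, called by a JSON object that holds its "method" and its "body". move_arm: Moves the arm, as the interface text tells. Its arguments: {"type":"object","properties":{"deltas":{"type":"array"},"newtons":{"type":"number"}},"required":["deltas"]}

```bash
mkdir -p pics; cat > h.py <<'E'
import numpy as np, cv2
from scipy.spatial.transform import Rotation as R
from rig import manip
def grab(n):
    p=manip.camera_params(n); im,d=manip.camera(n); return im,d,p
def cloud(d,p):
    K=np.array(p["camera_matrix"]);D=np.array(p["dist_coeffs"])
    v,u=np.mgrid[:480,:640]
    q=cv2.undistortPoints(np.stack([u,v],-1).reshape(-1,1,2).astype(np.float64),K,D).reshape(480,640,2)
    c=np.dstack([q*d[...,None],d])
    return c@camR(p).T+np.array(p["xyz"])
def camR(p):
    o=np.array(p["orientation"])
    return o if o.shape==(3,3) else R.from_euler("xyz",o).as_matrix()
E
python3 - <<'E'
from h import *
ims=[]
for n in("top","side"):
    im,d,p=grab(n); print(n,p); np.savez(n,im=im,d=d,c=cloud(d,p)); cv2.imwrite(f"pics/{n}.png",im[...,::-1])
print(manip.state())
E
```

```text
top {'camera_matrix': array([[458.89693889,   0.        , 317.21007541],
       [  0.        , 458.89693889, 236.61190262],
       [  0.        ,   0.        ,   1.        ]]), 'dist_coeffs': array([-0.0220015,  0.       ,  0.       ,  0.       ,  0.       ]), 'xyz': array([0.36140144, 0.00949885, 0.94634454]), 'orientation': array([-2.97723652, -0.01071454, -1.59655171])}
side {'camera_matrix': array([[490.66961347,   0.        , 327.61116268],
       [  0.        , 490.66961347, 230.35232784],
       [  0.        ,   0.        ,   1.        ]]), 'dist_coeffs': array([0.00140792, 0.        , 0.        , 0.        , 0.        ]), 'xyz': array([0.38271098, 0.8996626 , 0.74007593]), 'orientation': array([-2.18346468,  0.01184429, -2.99037057])}
{'clock': 0.1, 'qpos': array([ 1.19510115,  0.32177177, -0.07012213,  1.45155452,  0.02260002,
        1.37078214, -0.05693232]), 'joint_velocities': array([-1.42625854e-03, -3.08581833e-03,  8.56378826e-05, -7.04934540e-04,
        5.79265290e-04,  5.91797377e-04,  9.89608888e-04]), 'joint_efforts': array([ 1.84460368e-04, -4.94878042e+01, -3.84352701e-01, -3.15210307e+01,
        1.28125955e-02,  7.43862038e-03, -1.64925183e-05]), 'eef_pos': array([ 0.24679589, -0.60080983,  0.23031752]), 'orientation': array([-3.13986637e+00,  8.03302886e-05,  3.89826318e-01]), 'wrist_force': array([-0.89194331, -0.33926016, -0.24320321]), 'moment': array([ 0.02126973, -0.02468402, -0.00851086]), 'finger_force': 0.0, 'opening': 0.08566235009795188}
```

View pics/top.png

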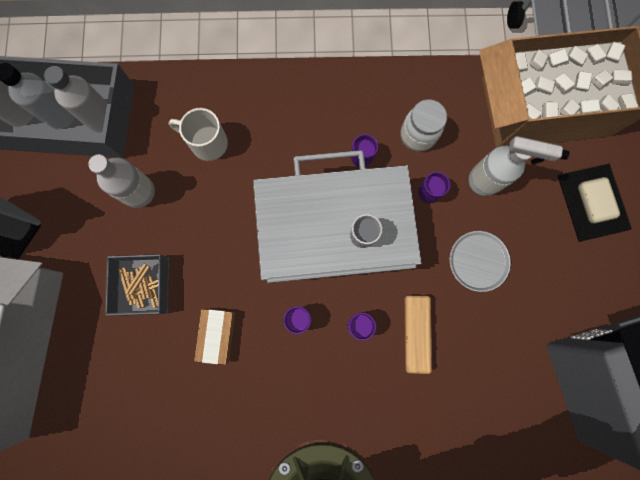

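View pics/side.png

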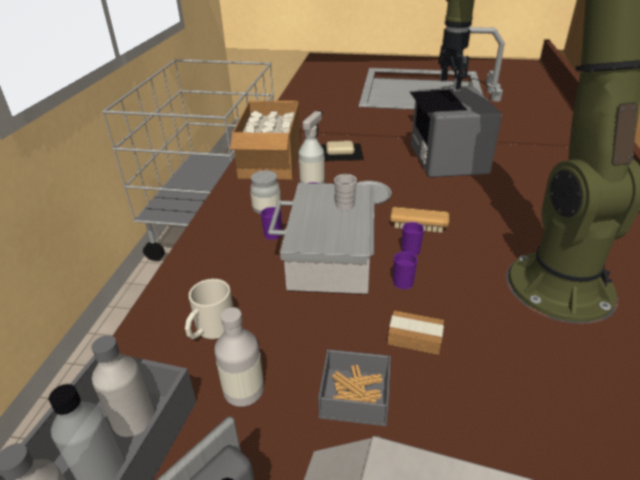

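The top view shows the white cup on the lid at (367,231). Look-alikes are the purple cups at (365,150), (436,187), (298,320) and (362,326). I choose the white one. The bar runs (296,158)-(362,153), and the tray is at (480,261).

```bash
python3 - <<'E'
from h import *
t=np.load("top.npz");c=t["c"];im=t["im"]
cv2.imwrite("pics/crop.png",cv2.resize(im[120:290,240:520],None,fx=2.8,fy=2.8,interpolation=cv2.INTER_CUBIC)[...,::-1])
V,U=np.mgrid[:480,:640]
def box(u0,u1,v0,v1,z0,z1):
    m=(U>=u0)&(U<=u1)&(V>=v0)&(V<=v1)&(c[...,2]>z0)&(c[...,2]<z1); return c[m]
def circ(P):
    (x,y),r=cv2.minEnclosingCircle(P[:,:2].astype(np.float32)); return x,y,r,len(P)
np.set_printoptions(precision=4,suppress=True)
cup=box(340,395,205,255,.178,.2);print("cup rim",circ(cup),cup[:,2].max())
print("tray",circ(box(440,520,225,300,.006,.02)))
L=box(245,425,160,285,.11,.125)
r=cv2.minAreaRect(L[:,:2].astype(np.float32)*1000);print("lid",r,np.median(L[:,2]))
B=box(300,356,148,163,.09,.13);print("bar",len(B),B.mean(0),np.polyfit(B[:,1],B[:,0],1))
for n,b in dict(purp=(345,380,130,170,.06,.085),purp2=(415,455,165,205,.06,.085),spray=(465,525,130,200,.05,.25),jar=(395,450,95,155,.08,.12)).items():
    P=box(*b);print(n,circ(P),P[:,2].max())
print("u",[c[v,u] for u,v in((298,158),(361,154),(255,181),(409,168),(419,266),(263,279))])
print(manip.camera_params("wrist"))
E
```

```text
cup rim (0.49880680441856384, -0.0856449231505394, 0.026030853390693665, 216) 0.19016774244644086
tray (0.4589254856109619, -0.33905547857284546, 0.0642036497592926, 514)
lid ((539.8692016601562, -37.50602722167969), (225.9473114013672, 292.8427734375), 4.240224838256836) 0.1172992915806621
bar 301 [ 0.6558 -0.0274  0.1111] [-0.0725  0.6539]
purp (0.6897993683815002, -0.1049051433801651, 0.026357488706707954, 145) 0.07303281266660444
purp2 (0.607820451259613, -0.2430291324853897, 0.026156295090913773, 185) 0.073217532526489
spray (0.6545587778091431, -0.3879601061344147, 0.06895865499973297, 2007) 0.21814527715010235
jar (0.7375711798667908, -0.22897960245609283, 0.035636939108371735, 997) 0.10358597926032354
u [array([0.6514, 0.0295, 0.1123]), array([ 0.6573, -0.0906,  0.1107]), array([0.6066, 0.1105, 0.1175]), array([ 0.6625, -0.2057,  0.0013]), array([ 0.4511, -0.2142,  0.0008]), array([0.4235, 0.0966, 0.1186])]
{'camera_matrix': array([[345.0354,   0.    , 322.2886],
       [  0.    , 345.0354, 240.7241],
       [  0.    ,   0.    ,   1.    ]]), 'dist_coeffs': array([-0.0249,  0.    ,  0.    ,  0.    ,  0.    ]), 'xyz': array([ 0.3168, -0.5738,  0.3731]), 'orientation': array([ 2.8443,  0.0021, -1.1801])}
```

View pics/crop.png

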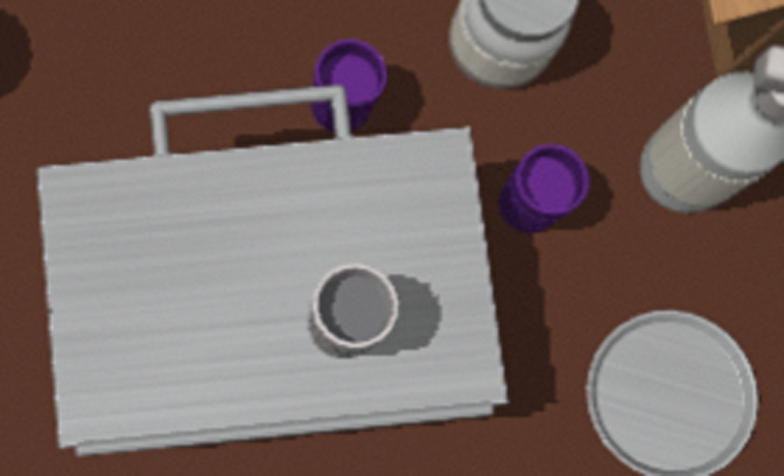

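The crop confirms it: a thin white open cup on the lid, crop pixel (355,307), and the bar (155,105)-(340,95) with a purple look-alike beside its right end. Next I move above the cup.

{"method": "move_arm", "body": {"deltas": [{"dz":-0.04},{"dz":-0.08},{"dx":0.03,"dy":-0.03,"dz":-0.08,"rz":-4},{"dx":0.06,"dy":-0.055,"dz":-0.08,"rz":-9},{"dx":0.1,"dy":-0.09,"dz":-0.08,"rz":-14},{"dx":0.14,"dy":-0.125,"dz":-0.08,"rz":-19},{"dx":0.18,"dy":-0.16,"dz":-0.08,"rz":-24},{"dx":0.22,"dy":-0.195,"dz":-0.08,"rz":-29},{"dx":0.26,"dy":-0.23,"dz":-0.08,"rz":-34},{"dx":0.3,"dy":-0.265,"dz":-0.08,"rz":-39},{"dx":0.33,"dy":-0.295,"dz":-0.07,"rz":-44},{"dx":0.36,"dy":-0.32,"dz":-0.06,"rz":-49},{"dx":0.39,"dy":-0.345,"dz":-0.05,"rz":-53},{"dx":0.415,"dy":-0.37,"dz":-0.05,"rz":-56},{"dx":0.429,"dy":-0.381,"dz":-0.05,"rz":-58},{"dx":0.429,"dy":-0.381,"dz":-0.05,"rz":-58},{"dx":0.429,"dy":-0.381,"dz":-0.05,"rz":-58}], "newtons": 20}}

```text
schema error: expected keys dx, dy, dz, rx, ry, rz, grip
```

```bash
python3 - <<'E'
from h import *
np.set_printoptions(precision=4,suppress=True)
s=manip.state();print(s["clock"],s["qpos"],s["eef_pos"],s["orientation"])
im,d,p=grab("wrist");c=cloud(d,p);cv2.imwrite("pics/w1.png",im[...,::-1])
m=(abs(c[...,0]-.499)<.05)&(abs(c[...,1]+.086)<.05)&(c[...,2]>.178)&(c[...,2]<.195)&(d>0)
P=c[m];print(cv2.minEnclosingCircle(P[:,:2].astype(np.float32)),len(P))
for r in((.62,.68,-.06,.01,.095,.125),(.4,.6,-.0,.06,.1,.13)):
    m=(c[...,0]>r[0])&(c[...,0]<r[1])&(c[...,1]>r[2])&(c[...,1]<r[3])&(c[...,2]>r[4])&(c[...,2]<r[5])&(d>0);P=c[m]
    if len(P): print(len(P),P.mean(0),P.min(0),P.max(0))
E
```

```text
0.1 [ 1.1951  0.3218 -0.0701  1.4516  0.0226  1.3708 -0.0569] [ 0.2468 -0.6008  0.2303] [-3.1399  0.0001  0.3898]
((0.0, 0.0), 0.0) 0
```

View pics/w1.png

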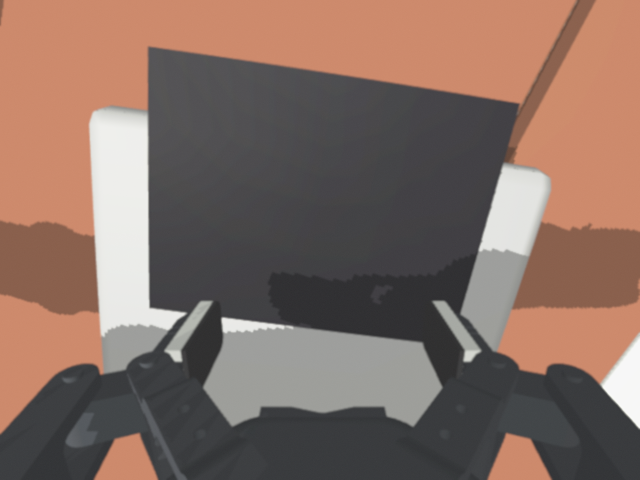

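The move was refused because every key is needed. This picture shows only the start pose, with a grey machine under the gripper around (320,200). I resend with all keys, going up first.

{"method": "move_arm", "body": {"deltas": [{"dx":0,"dy":0,"dz":-0.04,"rx":0,"ry":0,"rz":0,"grip":1},{"dx":0,"dy":0,"dz":-0.08,"rx":0,"ry":0,"rz":0,"grip":1},{"dx":0.03,"dy":-0.03,"dz":-0.08,"rx":0,"ry":0,"rz":-4,"grip":1},{"dx":0.06,"dy":-0.055,"dz":-0.08,"rx":0,"ry":0,"rz":-9,"grip":1},{"dx":0.1,"dy":-0.09,"dz":-0.08,"rx":0,"ry":0,"rz":-14,"grip":1},{"dx":0.14,"dy":-0.125,"dz":-0.08,"rx":0,"ry":0,"rz":-19,"grip":1},{"dx":0.18,"dy":-0.16,"dz":-0.08,"rx":0,"ry":0,"rz":-24,"grip":1},{"dx":0.22,"dy":-0.195,"dz":-0.08,"rx":0,"ry":0,"rz":-29,"grip":1},{"dx":0.26,"dy":-0.23,"dz":-0.08,"rx":0,"ry":0,"rz":-34,"grip":1},{"dx":0.3,"dy":-0.265,"dz":-0.08,"rx":0,"ry":0,"rz":-39,"grip":1},{"dx":0.33,"dy":-0.295,"dz":-0.07,"rx":0,"ry":0,"rz":-44,"grip":1},{"dx":0.36,"dy":-0.32,"dz":-0.06,"rx":0,"ry":0,"rz":-49,"grip":1},{"dx":0.39,"dy":-0.345,"dz":-0.05,"rx":0,"ry":0,"rz":-53,"grip":1},{"dx":0.415,"dy":-0.37,"dz":-0.05,"rx":0,"ry":0,"rz":-56,"grip":1},{"dx":0.429,"dy":-0.381,"dz":-0.05,"rx":0,"ry":0,"rz":-58,"grip":1},{"dx":0.429,"dy":-0.381,"dz":-0.05,"rx":0,"ry":0,"rz":-58,"grip":1},{"dx":0.429,"dy":-0.381,"dz":-0.05,"rx":0,"ry":0,"rz":-58,"grip":1}], "newtons": 20}}

```text
clock: 2.28
eef_pos: [0.4987, -0.0876, 0.2814]
orientation: [-3.142, 0.001, 1.399]
wrist_force: [-0.8, 0.4, -0.3]
opening: 0.0854
finger_force: 0.0
```

```bash
python3 - <<'E'
from h import *
np.set_printoptions(precision=4,suppress=True)
s=manip.state();print(s["clock"],s["qpos"],s["eef_pos"],s["orientation"])
im,d,p=grab("wrist");c=cloud(d,p);cv2.imwrite("pics/w2.png",im[...,::-1])
m=(abs(c[...,0]-.499)<.045)&(abs(c[...,1]+.086)<.045)&(c[...,2]>.178)&(c[...,2]<.195)&(d>0)
P=c[m];print(len(P)); print(cv2.minEnclosingCircle(P[:,:2].astype(np.float32)),P.max(0))
m=(c[...,0]>.6)&(c[...,0]<.7)&(c[...,1]>-.13)&(c[...,1]<.05)&(c[...,2]>.095)&(c[...,2]<.125)&(d>0);P=c[m]
if len(P): print(len(P),P.mean(0),P.min(0),P.max(0))
E
```

```text
2.275 [ 0.6995  0.0172 -0.581   1.7046  0.0105  1.4227 -0.0545] [ 0.4987 -0.0876  0.2814] [-3.1415  0.0009  1.3994]
1306
((0.5001728534698486, -0.08645295351743698), 0.026108115911483765) [ 0.5259 -0.0608  0.1897]
8267 [ 0.6243 -0.0357  0.1161] [ 0.6    -0.13    0.1054] [0.6663 0.05   0.1209]
```

View pics/w2.png

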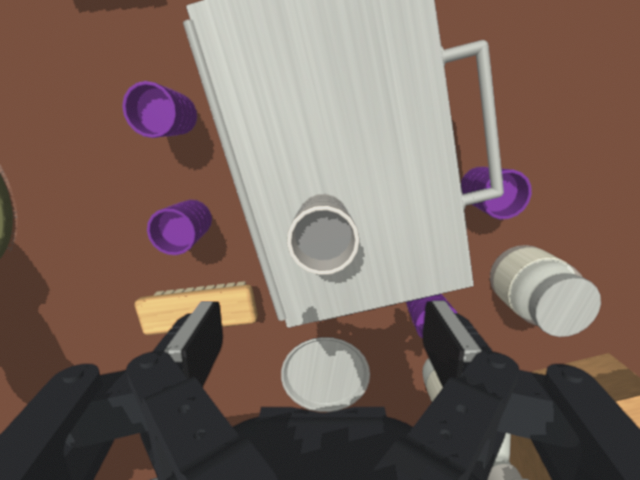

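The wrist view shows the white cup at (323,240), centred under the gripper at (0.500,-0.086). Going down and gripping lightly.

{"method": "move_arm", "body": {"deltas": [{"dx":0.001,"dy":0.001,"dz":0.03,"rx":0,"ry":0,"rz":0,"grip":1},{"dx":0.001,"dy":0.001,"dz":0.06,"rx":0,"ry":0,"rz":0,"grip":1},{"dx":0.001,"dy":0.001,"dz":0.09,"rx":0,"ry":0,"rz":0,"grip":1},{"dx":0.001,"dy":0.001,"dz":0.115,"rx":0,"ry":0,"rz":0,"grip":1},{"dx":0.001,"dy":0.001,"dz":0.13,"rx":0,"ry":0,"rz":0,"grip":1},{"dx":0.001,"dy":0.001,"dz":0.14,"rx":0,"ry":0,"rz":0,"grip":0.6},{"dx":0.001,"dy":0.001,"dz":0.14,"rx":0,"ry":0,"rz":0,"grip":0.4},{"dx":0.001,"dy":0.001,"dz":0.14,"rx":0,"ry":0,"rz":0,"grip":0.25},{"dx":0.001,"dy":0.001,"dz":0.14,"rx":0,"ry":0,"rz":0,"grip":0.15},{"dx":0.001,"dy":0.001,"dz":0.14,"rx":0,"ry":0,"rz":0,"grip":0.05},{"dx":0.001,"dy":0.001,"dz":0.14,"rx":0,"ry":0,"rz":0,"grip":-0.1},{"dx":0.001,"dy":0.001,"dz":0.14,"rx":0,"ry":0,"rz":0,"grip":-0.3},{"dx":0.001,"dy":0.001,"dz":0.14,"rx":0,"ry":0,"rz":0,"grip":-0.3}], "newtons": 20}}

```text
clock: 3.95
eef_pos: [0.5006, -0.0851, 0.1423]
orientation: [3.14, 0.001, 1.402]
wrist_force: [-1.3, 0.7, 5.9]
opening: 0.0512
finger_force: 20.5
```

{"method": "move_arm", "body": {"deltas": [{"dx":0,"dy":0,"dz":-0.015,"rx":0,"ry":0,"rz":0,"grip":-0.3},{"dx":0,"dy":0,"dz":-0.04,"rx":0,"ry":0,"rz":0,"grip":-0.3},{"dx":0,"dy":0,"dz":-0.07,"rx":0,"ry":0,"rz":0,"grip":-0.3},{"dx":-0.02,"dy":0,"dz":-0.08,"rx":0,"ry":0,"rz":2,"grip":-0.3},{"dx":-0.05,"dy":0,"dz":-0.08,"rx":0,"ry":0,"rz":5,"grip":-0.3},{"dx":-0.08,"dy":0,"dz":-0.08,"rx":0,"ry":0,"rz":8,"grip":-0.3},{"dx":-0.11,"dy":0.001,"dz":-0.08,"rx":0,"ry":0,"rz":11,"grip":-0.3},{"dx":-0.14,"dy":0.001,"dz":-0.08,"rx":0,"ry":0,"rz":14,"grip":-0.3},{"dx":-0.17,"dy":0.001,"dz":-0.08,"rx":0,"ry":0,"rz":17,"grip":-0.3},{"dx":-0.2,"dy":0.002,"dz":-0.08,"rx":0,"ry":0,"rz":20,"grip":-0.3},{"dx":-0.23,"dy":0.002,"dz":-0.08,"rx":0,"ry":0,"rz":23,"grip":-0.3},{"dx":-0.25,"dy":0.002,"dz":-0.06,"rx":0,"ry":0,"rz":26,"grip":-0.3},{"dx":-0.256,"dy":0.002,"dz":-0.03,"rx":0,"ry":0,"rz":27,"grip":-0.3},{"dx":-0.256,"dy":0.002,"dz":0.0,"rx":0,"ry":0,"rz":27,"grip":-0.3},{"dx":-0.256,"dy":0.002,"dz":0.03,"rx":0,"ry":0,"rz":27,"grip":-0.3},{"dx":-0.256,"dy":0.002,"dz":0.06,"rx":0,"ry":0,"rz":27,"grip":-0.3},{"dx":-0.256,"dy":0.002,"dz":0.08,"rx":0,"ry":0,"rz":27,"grip":-0.3},{"dx":-0.256,"dy":0.002,"dz":0.08,"rx":0,"ry":0,"rz":27,"grip":-0.3}]}}

```text
clock: 6.2
eef_pos: [0.4574, -0.3363, 0.0583]
orientation: [-3.136, -0.0, 0.93]
wrist_force: [-0.2, 0.1, -0.2]
opening: 0.0512
finger_force: 21.1
```

```bash
python3 - <<'E'
from h import *
np.set_printoptions(precision=4,suppress=True)
s=manip.state();print(s["clock"],s["qpos"],s["eef_pos"],s["opening"])
im,d,p=grab("side");c=cloud(d,p)
np.savez("s2",im=im,d=d,c=c)
a=cv2.resize(im[80:280,280:480],None,fx=2.5,fy=2.5)
im,d,p=grab("wrist");b=cv2.resize(im,(300,225));a[:225,200:]=b
cv2.imwrite("pics/s2.png",a[...,::-1])
E
```

```text
6.2 [ 0.8908  0.3228 -0.351   1.833   0.1278  1.0135 -0.1522] [ 0.4574 -0.3363  0.0583] 0.051238158941244574
```

View pics/s2.png

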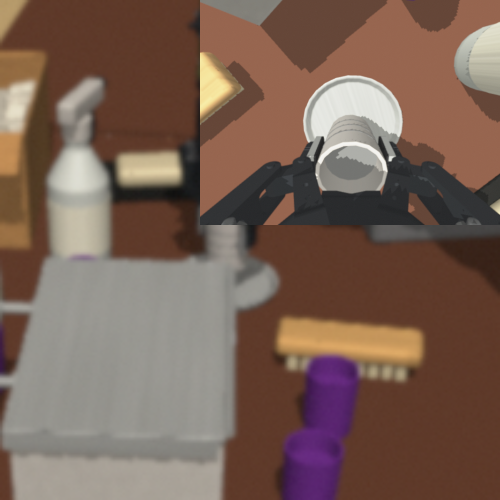

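The cup is held upright over the tray (inset (350,170)). I lower it to contact.

{"method": "move_arm", "body": {"deltas": [{"dx":-0.002,"dy":0.002,"dz":0.01,"rx":0,"ry":0,"rz":0,"grip":-0.3},{"dx":-0.002,"dy":0.002,"dz":0.018,"rx":0,"ry":0,"rz":0,"grip":-0.3},{"dx":-0.002,"dy":0.002,"dz":0.024,"rx":0,"ry":0,"rz":0,"grip":-0.3},{"dx":-0.002,"dy":0.002,"dz":0.027,"rx":0,"ry":0,"rz":0,"grip":-0.3},{"dx":-0.002,"dy":0.002,"dz":0.029,"rx":0,"ry":0,"rz":0,"grip":-0.3},{"dx":-0.002,"dy":0.002,"dz":0.029,"rx":0,"ry":0,"rz":0,"grip":-0.3},{"dx":-0.002,"dy":0.002,"dz":0.029,"rx":0,"ry":0,"rz":0,"grip":-0.3}]}}

```text
clock: 7.18
eef_pos: [0.4597, -0.3406, 0.0326]
orientation: [3.141, 0.0, 0.931]
wrist_force: [-0.8, -0.4, 0.2]
opening: 0.0507
finger_force: 21.1
```

{"method": "move_arm", "body": {"deltas": [{"dx":0,"dy":0,"dz":0.002,"rx":0,"ry":0,"rz":0,"grip":-0.3},{"dx":0,"dy":0,"dz":0.004,"rx":0,"ry":0,"rz":0,"grip":-0.3},{"dx":0,"dy":0,"dz":0.0055,"rx":0,"ry":0,"rz":0,"grip":-0.3},{"dx":0,"dy":0,"dz":0.0055,"rx":0,"ry":0,"rz":0,"grip":-0.3}]}}

```text
clock: 7.68
eef_pos: [0.4595, -0.3405, 0.0274]
orientation: [-3.141, 0.0, 0.931]
wrist_force: [-1.2, 0.5, 4.9]
opening: 0.0513
finger_force: 21.3
```

Contact. Release and rise.

{"method": "move_arm", "body": {"deltas": [{"dx":0,"dy":0,"dz":-0.001,"rx":0,"ry":0,"rz":0,"grip":0.25},{"dx":0,"dy":0,"dz":-0.001,"rx":0,"ry":0,"rz":0,"grip":0.4},{"dx":0,"dy":0,"dz":-0.001,"rx":0,"ry":0,"rz":0,"grip":0.7},{"dx":0,"dy":0,"dz":-0.001,"rx":0,"ry":0,"rz":0,"grip":0.9},{"dx":0,"dy":0,"dz":-0.001,"rx":0,"ry":0,"rz":0,"grip":1},{"dx":0,"dy":0,"dz":-0.01,"rx":0,"ry":0,"rz":0,"grip":1},{"dx":0,"dy":0,"dz":-0.03,"rx":0,"ry":0,"rz":0,"grip":1},{"dx":0,"dy":0,"dz":-0.06,"rx":0,"ry":0,"rz":0,"grip":1},{"dx":0,"dy":0,"dz":-0.1,"rx":0,"ry":0,"rz":0,"grip":1},{"dx":0,"dy":0,"dz":-0.15,"rx":0,"ry":0,"rz":0,"grip":1},{"dx":0,"dy":0,"dz":-0.2,"rx":0,"ry":0,"rz":0,"grip":1},{"dx":0,"dy":0,"dz":-0.22,"rx":0,"ry":0,"rz":0,"grip":1},{"dx":0,"dy":0,"dz":-0.22,"rx":0,"ry":0,"rz":0,"grip":1}]}}

```text
clock: 9.3
eef_pos: [0.4607, -0.3411, 0.2503]
orientation: [3.136, 0.0, 0.931]
wrist_force: [-0.9, -0.1, -0.6]
opening: 0.0855
finger_force: 0.0
```

```bash
python3 - <<'E'
from h import *
np.set_printoptions(precision=4,suppress=True)
s=manip.state();print(s["clock"],s["qpos"],s["eef_pos"],s["orientation"])
for n in("top","wrist"):
    im,d,p=grab(n);c=cloud(d,p);
    m=(np.hypot(c[...,0]-.459,c[...,1]+.339)<.05)&(c[...,2]>.06)&(c[...,2]<.08)&(d>0)
    P=c[m];print(n,len(P)); 
    if len(P):print(cv2.minEnclosingCircle(P[:,:2].astype(np.float32)),P.max(0))
im,d,p=grab("top");c=cloud(d,p)
m=(c[...,0]>.61)&(c[...,0]<.68)&(c[...,1]>-.075)&(c[...,1]<.02)&(c[...,2]>.09)&(c[...,2]<.125)&(d>0);P=c[m]
q=P[:,0]+.073*(P[:,1]+.03);print(np.histogram(q,bins=np.arange(.61,.682,.004)))
E
```

```text
9.3 [ 0.9154  0.164  -0.3646  1.6142  0.0604  1.3685 -0.0963] [ 0.4607 -0.3411  0.2503] [3.1357 0.0005 0.931 ]
top 240
((0.457735538482666, -0.33965936303138733), 0.026843979954719543) [ 0.482  -0.3134  0.0761]
wrist 776
((0.45929670333862305, -0.3413538336753845), 0.02598247118294239) [ 0.485  -0.3156  0.0753]
(array([ 81, 104,  73,   0,   0,   0,   0,   0,   0,   0,  75, 112,  71,
         3,   0,   0,   0,   0]), array([0.61 , 0.614, 0.618, 0.622, 0.626, 0.63 , 0.634, 0.638, 0.642,
       0.646, 0.65 , 0.654, 0.658, 0.662, 0.666, 0.67 , 0.674, 0.678,
       0.682]))
```

The cup stands on the tray at (0.459,-0.341), rim at 75 mm. Next I go above the bar at (0.656,-0.030) with yaw 94°.

{"method": "move_arm", "body": {"deltas": [{"dx":0.02,"dy":-0.002,"dz":0,"rx":0,"ry":0,"rz":-2,"grip":0.5},{"dx":0.05,"dy":-0.004,"dz":0,"rx":0,"ry":0,"rz":-5,"grip":0},{"dx":0.08,"dy":-0.007,"dz":0,"rx":0,"ry":0,"rz":-9,"grip":-0.34},{"dx":0.12,"dy":-0.01,"dz":0,"rx":0,"ry":0,"rz":-13,"grip":-0.34},{"dx":0.16,"dy":-0.013,"dz":0,"rx":0,"ry":0,"rz":-17,"grip":-0.34},{"dx":0.2,"dy":-0.016,"dz":0,"rx":0,"ry":0,"rz":-22,"grip":-0.34},{"dx":0.24,"dy":-0.019,"dz":0,"rx":0,"ry":0,"rz":-27,"grip":-0.34},{"dx":0.28,"dy":-0.022,"dz":0,"rx":0,"ry":0,"rz":-32,"grip":-0.34},{"dx":0.31,"dy":-0.025,"dz":0.01,"rx":0,"ry":0,"rz":-36,"grip":-0.34},{"dx":0.34,"dy":-0.028,"dz":0.02,"rx":0,"ry":0,"rz":-39,"grip":-0.34},{"dx":0.36,"dy":-0.029,"dz":0.03,"rx":0,"ry":0,"rz":-41,"grip":-0.34},{"dx":0.366,"dy":-0.029,"dz":0.03,"rx":0,"ry":0,"rz":-41,"grip":-0.34},{"dx":0.366,"dy":-0.029,"dz":0.03,"rx":0,"ry":0,"rz":-41,"grip":-0.34},{"dx":0.366,"dy":-0.029,"dz":0.03,"rx":0,"ry":0,"rz":-41,"grip":-0.34}]}}

```text
clock: 11.2
eef_pos: [0.6549, -0.0311, 0.2173]
orientation: [3.141, 0.001, 1.644]
wrist_force: [-0.2, -0.2, -1.4]
opening: 0.0282
finger_force: 0.0
```

```bash
python3 - <<'E'
from h import *
np.set_printoptions(precision=4,suppress=True)
s=manip.state();print(s["clock"],s["qpos"],s["eef_pos"],s["orientation"])
im,d,p=grab("wrist");c=cloud(d,p);cv2.imwrite("pics/w3.png",im[...,::-1])
m=(c[...,0]>.61)&(c[...,0]<.69)&(c[...,1]>-.075)&(c[...,1]<.02)&(c[...,2]>.09)&(c[...,2]<.125)&(d>0);P=c[m]
q=P[:,0]+.073*(P[:,1]+.03);print(np.histogram(q,bins=np.arange(.61,.682,.003)),P[q>.64].mean(0),P[q>.64].max(0),np.polyfit(P[q>.64][:,1],P[q>.64][:,0],1))
E
```

```text
11.2 [ 0.4789  0.4049 -0.6281  1.4382  0.2395  1.3748 -0.0835] [ 0.6549 -0.0311  0.2173] [3.1411 0.0012 1.6444]
(array([343, 520, 515, 517, 451,   0,   0,   0,   0,   0,   0,   0,   0,
         0, 243, 490, 501, 378,   0,   0,   0,   0,   0,   0]), array([0.61 , 0.613, 0.616, 0.619, 0.622, 0.625, 0.628, 0.631, 0.634,
       0.637, 0.64 , 0.643, 0.646, 0.649, 0.652, 0.655, 0.658, 0.661,
       0.664, 0.667, 0.67 , 0.673, 0.676, 0.679, 0.682])) [ 0.6581 -0.0254  0.112 ] [0.6666 0.02   0.115 ] [-0.0743  0.6562]
```

View pics/w3.png

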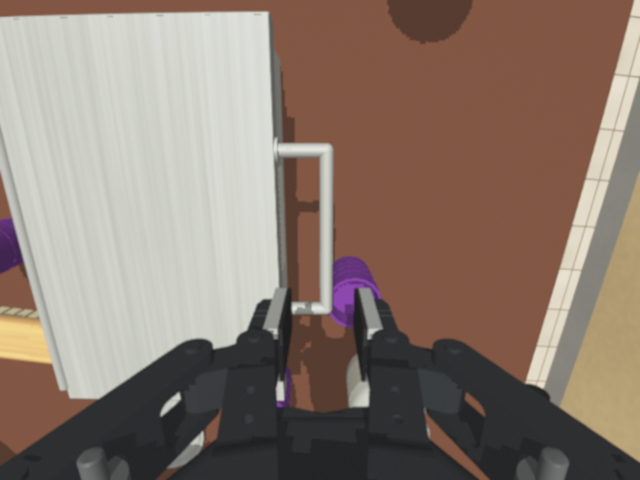

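The bar runs (327,145)-(325,308) in the wrist view, between the fingers and about 2 mm outward. Going down on it and closing.

{"method": "move_arm", "body": {"deltas": [{"dx":0,"dy":0.0025,"dz":0.03,"rx":0,"ry":0,"rz":0,"grip":-0.34},{"dx":0,"dy":0.0025,"dz":0.06,"rx":0,"ry":0,"rz":0,"grip":-0.34},{"dx":0,"dy":0.0025,"dz":0.08,"rx":0,"ry":0,"rz":0,"grip":-0.34},{"dx":0,"dy":0.0025,"dz":0.095,"rx":0,"ry":0,"rz":0,"grip":-0.34},{"dx":0,"dy":0.0025,"dz":0.105,"rx":0,"ry":0,"rz":0,"grip":-0.34},{"dx":0,"dy":0.0025,"dz":0.115,"rx":0,"ry":0,"rz":0,"grip":-0.34},{"dx":0,"dy":0.0025,"dz":0.125,"rx":0,"ry":0,"rz":0,"grip":-0.34},{"dx":0,"dy":0.0025,"dz":0.127,"rx":0,"ry":0,"rz":0,"grip":-0.34},{"dx":0,"dy":0.0025,"dz":0.127,"rx":0,"ry":0,"rz":0,"grip":-0.34}], "newtons": 40}}

```text
clock: 12.38
eef_pos: [0.6575, -0.0293, 0.0899]
orientation: [3.141, 0.0, 1.647]
wrist_force: [-0.1, 0.2, 0.1]
opening: 0.0282
finger_force: 0.0
```

{"method": "move_arm", "body": {"deltas": [{"dx":0,"dy":0,"dz":0,"rx":0,"ry":0,"rz":0,"grip":-0.6},{"dx":0,"dy":0,"dz":0,"rx":0,"ry":0,"rz":0,"grip":-0.75},{"dx":0,"dy":0,"dz":0,"rx":0,"ry":0,"rz":0,"grip":-1},{"dx":0,"dy":0,"dz":0,"rx":0,"ry":0,"rz":0,"grip":-1},{"dx":0,"dy":0,"dz":0,"rx":0,"ry":0,"rz":0,"grip":-1}], "newtons": 40}}

```text
clock: 13.0
eef_pos: [0.6576, -0.0294, 0.0903]
orientation: [3.141, 0.0, 1.646]
wrist_force: [-1.1, -0.8, 3.2]
opening: 0.008
finger_force: 39.0
```

Gripped. Lifting to 20° along the hinge arc.

{"method": "move_arm", "body": {"deltas": [{"dx":0,"dy":0.001,"dz":-0.01,"rx":-2.5,"ry":0,"rz":0,"grip":-1},{"dx":0,"dy":0.0014,"dz":-0.02,"rx":-5,"ry":0,"rz":0,"grip":-1},{"dx":0,"dy":0.0015,"dz":-0.0297,"rx":-7.5,"ry":0,"rz":0,"grip":-1},{"dx":0,"dy":0.0011,"dz":-0.0396,"rx":-10,"ry":0,"rz":0,"grip":-1},{"dx":0,"dy":0.0003,"dz":-0.0495,"rx":-12.5,"ry":0,"rz":0,"grip":-1},{"dx":0,"dy":-0.001,"dz":-0.0594,"rx":-15,"ry":0,"rz":0,"grip":-1},{"dx":0,"dy":-0.0027,"dz":-0.0692,"rx":-17.5,"ry":0,"rz":0,"grip":-1},{"dx":0,"dy":-0.0047,"dz":-0.0789,"rx":-20,"ry":0,"rz":0,"grip":-1},{"dx":0,"dy":-0.0047,"dz":-0.0789,"rx":-20,"ry":0,"rz":0,"grip":-1}], "newtons": 50}}

```text
clock: 14.12
eef_pos: [0.6527, -0.0298, 0.1693]
orientation: [2.791, 0.001, 1.646]
wrist_force: [3.0, 0.7, -0.7]
opening: 0.0078
finger_force: 49.3
```

```bash
python3 - <<'E'
from h import *
np.set_printoptions(precision=4,suppress=True)
s=manip.state();print(s["qpos"],s["eef_pos"],s["orientation"],s["wrist_force"],s["moment"],s["opening"],s["finger_force"])
Rm=R.from_euler("xyz",s["orientation"]).as_matrix();print(Rm)
E
```

```text
[ 0.6487  0.183  -0.6838  1.8335  0.1267  0.8179 -0.0014] [ 0.6527 -0.0298  0.1693] [2.791  0.0009 1.6462] [ 2.999   0.7368 -0.6796] [ 0.0508  0.0783 -0.0178] 0.007752651133655346 49.32713270187378
[[-0.0754  0.9365  0.3425]
 [ 0.9972  0.0711  0.0251]
 [-0.0009  0.3434 -0.9392]]
```

```bash
cat > arc.py <<'E'
import numpy as np,sys
# th0,tau0 current; list of (th,tau)
def arc(th0,tau0,L):
    r=np.radians
    def tcp(th,t):
        th,t=r(th),r(t)
        return np.array([226*np.cos(th)+8*np.sin(th)+18*np.sin(t),-226*np.sin(th)+8*np.cos(th)+18*np.cos(t)])
    t0=r(tau0);y=np.array([np.cos(t0),-np.sin(t0)]);z=np.array([np.sin(t0),np.cos(t0)])
    for th,t in L:
        d=tcp(th,t)-tcp(th0,tau0);print(th,"dy %.4f dz %.4f rx %.1f"%(d@y/1000,d@z/1000,-(t-tau0)))
E
python3 - <<'E'
from h import *
from arc import arc
im,d,p=grab("side");c=cloud(d,p)
m=(c[...,0]>.45)&(c[...,0]<.6)&(c[...,1]>.02)&(c[...,1]<.09)&(c[...,2]>.1)&(d>0);P=c[m]
a=np.polyfit(P[:,0]+.073*P[:,1],P[:,2],1);print(len(P),np.degrees(np.arctan(a[0])))
arc(20,20,[(22.5,21.5),(25,23),(27.5,24.5),(30,26),(32.5,27.5),(35,29),(37.5,30.5),(40,32),(42.5,33)])
E
```

```text
1399 20.039108775848206
22.5 dy 0.0006 dz -0.0099 rx -1.5
25 dy 0.0008 dz -0.0198 rx -3.0
27.5 dy 0.0005 dz -0.0296 rx -4.5
30 dy -0.0002 dz -0.0395 rx -6.0
32.5 dy -0.0013 dz -0.0493 rx -7.5
35 dy -0.0028 dz -0.0590 rx -9.0
37.5 dy -0.0048 dz -0.0686 rx -10.5
40 dy -0.0072 dz -0.0782 rx -12.0
42.5 dy -0.0101 dz -0.0876 rx -13.0
```

Lid measures 20.0°. Continuing to 40°.

{"method": "move_arm", "body": {"deltas": [{"dx":0,"dy":0.0006,"dz":-0.01,"rx":-1.5,"ry":0,"rz":0,"grip":-1},{"dx":0,"dy":0.0008,"dz":-0.02,"rx":-3,"ry":0,"rz":0,"grip":-1},{"dx":0,"dy":0.0005,"dz":-0.0296,"rx":-4.5,"ry":0,"rz":0,"grip":-1},{"dx":0,"dy":0,"dz":-0.0395,"rx":-6,"ry":0,"rz":0,"grip":-1},{"dx":0,"dy":-0.0013,"dz":-0.0493,"rx":-7.5,"ry":0,"rz":0,"grip":-1},{"dx":0,"dy":-0.0028,"dz":-0.059,"rx":-9,"ry":0,"rz":0,"grip":-1},{"dx":0,"dy":-0.0048,"dz":-0.0686,"rx":-10.5,"ry":0,"rz":0,"grip":-1},{"dx":0,"dy":-0.0072,"dz":-0.0782,"rx":-12,"ry":0,"rz":0,"grip":-1},{"dx":0,"dy":-0.0072,"dz":-0.0782,"rx":-12,"ry":0,"rz":0,"grip":-1}], "newtons": 40}}

```text
clock: 15.3
eef_pos: [0.6191, -0.0323, 0.2407]
orientation: [2.581, 0.001, 1.646]
wrist_force: [4.0, 1.0, -1.5]
opening: 0.0084
finger_force: 48.9
```

```bash
cat > lid.py <<'E'
from h import *
np.set_printoptions(precision=4,suppress=True)
s=manip.state();print(s["clock"],s["qpos"],s["eef_pos"],s["orientation"],s["wrist_force"],s["moment"],s["opening"],s["finger_force"])
im,d,p=grab("side");c=cloud(d,p);np.savez("last",im=im)
X=(c[...,0]-.432)*.9973+(c[...,1]+.046)*.0732; Z=c[...,2]-.116
rr=np.hypot(X,Z)
m=(c[...,1]>.03)&(c[...,1]<.085)&(rr>.05)&(rr<.18)&(Z>.02)&(d>0)
def fit(m):
    P=np.c_[X[m],Z[m]];e=np.linalg.eigh(np.cov(P.T));v=e[1][:,1];return len(P),e[0]**.5,np.degrees(np.arctan2(v[1],v[0]))%180
print(fit(m))
E
python3 lid.py; python3 -c "
from arc import arc
arc(40,32,[(42.5,33),(45,34),(47.5,35),(50,36),(52.5,37),(55,38),(57.5,39),(60,40)])"
```

```text
15.3 [ 0.7585 -0.1187 -0.6586  2.0015 -0.2445  0.6909  0.3036] [ 0.6191 -0.0323  0.2407] [2.5814 0.0014 1.6458] [ 3.9591  1.0328 -1.5138] [-0.0232 -0.0324  0.0722] 0.008447365660389717 48.8778018951416
(776, array([0.0008, 0.0376]), np.float64(40.176896003117776))
42.5 dy -0.0009 dz -0.0098 rx -1.0
45 dy -0.0023 dz -0.0195 rx -2.0
47.5 dy -0.0041 dz -0.0292 rx -3.0
50 dy -0.0062 dz -0.0387 rx -4.0
52.5 dy -0.0089 dz -0.0482 rx -5.0
55 dy -0.0119 dz -0.0575 rx -6.0
57.5 dy -0.0153 dz -0.0667 rx -7.0
60 dy -0.0191 dz -0.0757 rx -8.0
```

```bash
python3 -c "
from arc import arc
arc(40,32,[(42.5,32),(45,32),(47.5,32),(50,32),(52.5,32),(55,32),(57.5,32),(60,32)])"
```

```text
42.5 dy -0.0012 dz -0.0098 rx 0.0
45 dy -0.0029 dz -0.0195 rx 0.0
47.5 dy -0.0050 dz -0.0292 rx 0.0
50 dy -0.0075 dz -0.0387 rx 0.0
52.5 dy -0.0104 dz -0.0481 rx 0.0
55 dy -0.0138 dz -0.0574 rx 0.0
57.5 dy -0.0175 dz -0.0665 rx 0.0
60 dy -0.0216 dz -0.0755 rx 0.0
```

Letting the bar roll in the grip, on to 50°.

{"method": "move_arm", "body": {"deltas": [{"dx":0,"dy":-0.0012,"dz":-0.0098,"rx":0,"ry":0,"rz":0,"grip":-1},{"dx":0,"dy":-0.0029,"dz":-0.0195,"rx":0,"ry":0,"rz":0,"grip":-1},{"dx":0,"dy":-0.005,"dz":-0.0292,"rx":0,"ry":0,"rz":0,"grip":-1},{"dx":0,"dy":-0.0075,"dz":-0.0387,"rx":0,"ry":0,"rz":0,"grip":-1},{"dx":0,"dy":-0.0075,"dz":-0.0387,"rx":0,"ry":0,"rz":0,"grip":-1}], "newtons": 40}}

```text
clock: 15.98
eef_pos: [0.5925, -0.0343, 0.2696]
orientation: [2.582, 0.001, 1.646]
wrist_force: [3.6, 0.9, 1.0]
opening: 0.0084
finger_force: 48.2
```

```bash
python3 lid.py; python3 -c "
from arc import arc
arc(50,32,[(52.5,32),(55,32),(57.5,32),(60,32)])"
```

```text
15.975 [ 0.753  -0.2131 -0.6054  2.0119 -0.3253  0.7739  0.3718] [ 0.5925 -0.0343  0.2696] [2.5817 0.0009 1.6463] [3.5562 0.8512 1.0447] [ 0.0855 -0.5246 -0.0185] 0.00842983877683791 48.180588483810425
(661, array([0.0007, 0.0375]), np.float64(49.89600087497398))
52.5 dy -0.0029 dz -0.0094 rx 0.0
55 dy -0.0063 dz -0.0187 rx 0.0
57.5 dy -0.0100 dz -0.0278 rx 0.0
60 dy -0.0141 dz -0.0368 rx 0.0
```

```bash
python3 -c "
from arc import arc
arc(50,32,[(52.5,30.5),(55,29),(57.5,27.5),(60,26)])"
```

```text
52.5 dy -0.0034 dz -0.0094 rx 1.5
55 dy -0.0072 dz -0.0187 rx 3.0
57.5 dy -0.0114 dz -0.0279 rx 4.5
60 dy -0.0160 dz -0.0369 rx 6.0
```

{"method": "move_arm", "body": {"deltas": [{"dx":0,"dy":-0.0016,"dz":-0.0047,"rx":0.7,"ry":0,"rz":0,"grip":-1},{"dx":0,"dy":-0.0034,"dz":-0.0094,"rx":1.5,"ry":0,"rz":0,"grip":-1},{"dx":0,"dy":-0.0053,"dz":-0.014,"rx":2.2,"ry":0,"rz":0,"grip":-1},{"dx":0,"dy":-0.0072,"dz":-0.0187,"rx":3,"ry":0,"rz":0,"grip":-1},{"dx":0,"dy":-0.0072,"dz":-0.0187,"rx":3,"ry":0,"rz":0,"grip":-1}], "newtons": 40}}

```text
clock: 16.65
eef_pos: [0.5772, -0.0354, 0.2815]
orientation: [2.634, 0.0, 1.647]
wrist_force: [6.4, 0.4, 3.0]
opening: 0.008
finger_force: 47.7
```

```bash
python3 lid.py; python3 -c "
from arc import arc
arc(55,29,[(56.5,28),(58,27),(59,26.5),(60,26)])"
```

```text
16.65 [ 0.7594 -0.2257 -0.6015  1.9772 -0.3029  0.8688  0.3532] [ 0.5772 -0.0354  0.2815] [2.6337 0.0003 1.6466] [6.3979 0.3678 2.969 ] [ 0.2186 -0.9718  0.0357] 0.007966304377356011 47.653480768203735
(592, array([0.0006, 0.0375]), np.float64(54.62813373429881))
56.5 dy -0.0028 dz -0.0054 rx 1.0
58 dy -0.0057 dz -0.0107 rx 2.0
59 dy -0.0077 dz -0.0142 rx 2.5
60 dy -0.0097 dz -0.0177 rx 3.0
```

{"method": "move_arm", "body": {"deltas": [{"dx":0,"dy":0,"dz":0,"rx":0,"ry":0,"rz":0,"grip":-1},{"dx":0,"dy":0,"dz":0,"rx":0,"ry":0,"rz":0,"grip":-1},{"dx":0,"dy":0,"dz":0,"rx":0,"ry":0,"rz":0,"grip":-1}], "newtons": 22}}

```text
clock: 17.08
eef_pos: [0.5774, -0.0354, 0.2814]
orientation: [2.633, 0.0, 1.647]
wrist_force: [5.2, 1.5, 2.4]
opening: 0.0081
finger_force: 47.7
```

```bash
python3 lid.py; python3 - <<'E'
from h import *
im,d,p=grab("wrist");cv2.imwrite("pics/w4.png",im[...,::-1])
E
```

```text
17.075 [ 0.7594 -0.2256 -0.6015  1.9775 -0.3032  0.8678  0.3533] [ 0.5774 -0.0354  0.2814] [2.6331 0.0002 1.6465] [5.1845 1.4879 2.4223] [ 0.2086 -1.0924  0.0755] 0.00806298674208289 47.6619154214859
(605, array([0.0006, 0.0378]), np.float64(54.56136509831426))
```

View pics/w4.png

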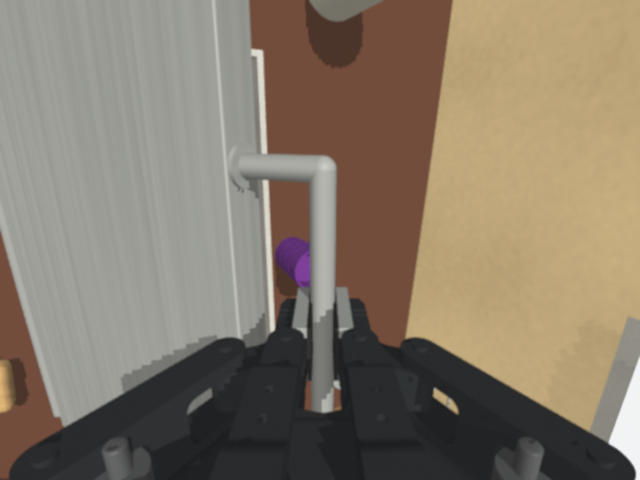

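The fingers hold the bar at (323,330), clear of the skirt. The last 5.5°.

```bash
python3 -c "
from arc import arc
arc(55,29,[(56.5,29),(58,29),(59.5,29),(60.5,29)])"
```

```text
56.5 dy -0.0025 dz -0.0054 rx 0.0
58 dy -0.0051 dz -0.0107 rx 0.0
59.5 dy -0.0078 dz -0.0159 rx 0.0
60.5 dy -0.0098 dz -0.0194 rx 0.0
```

{"method": "move_arm", "body": {"deltas": [{"dx":0,"dy":-0.0025,"dz":-0.0054,"rx":0,"ry":0,"rz":0,"grip":-1},{"dx":0,"dy":-0.0051,"dz":-0.0107,"rx":0,"ry":0,"rz":0,"grip":-1},{"dx":0,"dy":-0.0078,"dz":-0.0159,"rx":0,"ry":0,"rz":0,"grip":-1},{"dx":0,"dy":-0.0098,"dz":-0.0194,"rx":0,"ry":0,"rz":0,"grip":-1},{"dx":0,"dy":-0.0098,"dz":-0.0194,"rx":0,"ry":0,"rz":0,"grip":-1},{"dx":0,"dy":-0.0098,"dz":-0.0194,"rx":0,"ry":0,"rz":0,"grip":-1}], "newtons": 40}}

```text
clock: 17.92
eef_pos: [0.5596, -0.0367, 0.2941]
orientation: [2.633, 0.001, 1.647]
wrist_force: [4.6, 1.6, 5.7]
opening: 0.0083
finger_force: 47.2
```

```bash
python3 lid.py; python3 - <<'E'
from h import *
im,d,p=grab("top");c=cloud(d,p);cv2.imwrite("pics/t9.png",im[...,::-1])
m=(np.hypot(c[...,0]-.459,c[...,1]+.339)<.05)&(c[...,2]>.06)&(c[...,2]<.08)&(d>0)
P=c[m];print(len(P),len(P) and cv2.minEnclosingCircle(P[:,:2].astype(np.float32)))
E
```

```text
17.925 [ 0.7311 -0.2754 -0.5496  1.9909 -0.3286  0.9075  0.3784] [ 0.5596 -0.0367  0.2941] [2.6326 0.0005 1.6466] [4.5894 1.603  5.7258] [ 0.219  -1.0617  0.0726] 0.00833180360409155 47.19141125679016
(525, array([0.0006, 0.0377]), np.float64(59.957225997644564))
238 ((0.4576512575149536, -0.3388936221599579), 0.02685176581144333)
```

View pics/t9.png

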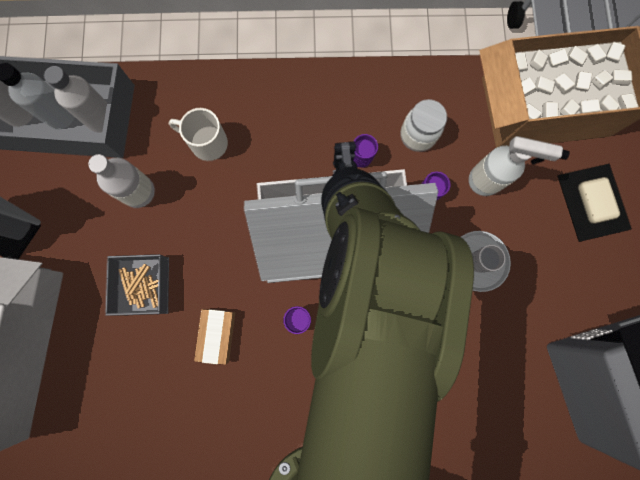

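The lid measures 60.0° and is held, the cup stands on the tray at (488,258), and the visible bystanders are unmoved. Handing in.

```bash
python3 -c "
from rig import manip
print(manip.finish_job())"
```

```text
the job is handed in; nothing more can be done
None
```

I handed the job in with the white cup standing upright on the drip tray, the lid held open at a measured 60.0°, and every bystander in view where it was (the brush was hidden behind the arm in the last picture).

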